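# Lock the keyhole template onto the paper drill's sloping rest

## Robot

A 7-joint arm with a two-finger parallel gripper is mounted at the origin on the work surface. World frame = base frame: x ahead of the robot, y to its left, z up, the work surface at z = 0. Lengths are in m, angles in rad, forces in N, time in s.
With the tool pointing down it reaches from about 0.4 to 0.85 m from the base axis. Payload 4.5 kg.
Tool frame: the origin (TCP) lies on the centre line of the jaws, within the pads' length; the fingertips stand 11 mm ahead of it and the grasp point (between the pads) lies 8 mm behind it; z points along the fingers, y is the line along which they close (so a half turn about z gives the same grasp; the last joint's range is limited). The gripper opens to 88 mm and grips with 3 to 60 N. Pads are 18 mm wide; open, the fingers measure 123 mm over their backs; the gripper's body (75 mm by 187 mm) begins 45 mm behind the grasp point.
Start: joints at [1.346, 0.689, -0.195, 1.565, 0.157, 0.902, -0.215], TCP at [0.16, -0.604, 0.25] pointing down, gripper open.
Joint ranges: [-3.01, 3.01], [-0.46, 2.08], [-1.47, 1.51], [0.13, 2.56], [-1, 4.14], [0.04, 2.09], [-2.66, 2.66]. Speed limits (rad/s): [2.57, 2.57, 3.14, 3.14, 3.14, 3.14, 3.14].

## Interface

Orientations are given as a unit quaternion [x, y, z, w].
In Python, from plant import * gives the robot as it stands. The module is installed in compiled form; this text tells all that it offers.
- The arm moves only by the tool send_rows, never from a script. Its argument "motion" is a list of rows, each an object of numbers: "x", "y", "z": the shift along the tool's x, y, z in cm; "rx", "ry", "rz": the turn, a rotation vector about the tool's x, y, z in rad; "jaw": the finger opening in cm, from 0 to 8.81. In form: [{"x": .., "y": .., "z": .., "rx": .., "ry": .., "rz": .., "jaw": ..}, ...]. A call has exactly 5 rows; each row shifts and turns the commanded pose from where the row before left it, along the tool's axes as they then stand; what a row does not reach is not made up. A row lasts 1/10 s, in which the tool goes at most 50 mm and 8.59 degrees, less where a joint would pass 70% of its speed; a pose out of reach is approached as far as the arm can. A call is refused whole if a number of a shift passes 5 or a number of a turn 0.15, either way. A call with a gripper value outside its range is refused whole. The fingers move at their own pace and stop on an object; "grip_force" is the grip in N (left out, the last holds). Time passes only in rows, so rows that do not move let the fingers close, or fill a call up. It gives the time, the measured TCP pose, the force, the opening and the grip force at its end, in the units of the state.
- get_state(): the state, without advancing time (a new reading comes with each control period).
- snapshot(name): name is "scene" or "top" or "wrist"; returns a dict with "img" (420x560x3 uint8, red, green, blue), "vertical_fov" (degrees; the focal length in pixels is half the picture's height over the tangent of half this angle, whatever the lens; pixels are square), "cx", "cy" (the principal point, pixels), "extrinsics" (4x4, takes a point from camera to world coordinates). Camera axes: x right, y up, looking along -z (the intrinsics and any distortion apply to the point x, -y, -z); pixel columns grow to the right and rows downward; lengths in m; the calibration is good to about 2 mm. The wrist camera is an equidistant fisheye: a pixel r from the principal point sees the ray r / f radians off the axis. A picture is of the moment at which its call begins. There is no depth.
- finish_job(): hands the job in; it is judged then, once.
The state is a dict: "clock": time; "q": joint angles; "qd": joint speeds; "joint_torque": joint torques, N m; "tool_pos": TCP position; "eef_rot": TCP orientation; "contact_force": force on the tool from outside, world axes, zero at the start; "moment": the same for the moment, N m; "opening": opening from 0.0 (shut) to 1.0 (fully open); "finger_force": force on a finger pad.
Only numpy, scipy, OpenCV 4.12 (cv2) and the standard library are available. Lean on these libraries where they do the work, as an engineer would, in place of code of your own. Each camera call takes 0.05 s, during which the arm holds its last target. There are 200 camera calls.

## Task

Pick up the green hole-spacing template by its red handle, press the large end of its keyhole gently over the brass stud head until the template lies flat on the black sloping rest, then slide it down the slope until the stud is fully home at the end of the narrow slot, and let go. Never lean hard on the rest or its stud (30 N at most), and leave the other things on the bench where they are.

Things in the scene. Friction and masses are not known exactly. Their poses are not given: they have to be found in the camera images.
- template: Loose green plate 110 (x) x 100 (y) x 5 thick, 0.2 to 0.4 kg, flat on the bench. Origin: centre of its underside; z out of the plate on the handle side. A keyhole runs through it along y = 0: large end towards -x, narrow slot towards +x. It goes on the rest with its x axis pointing up the slope.
- handle (a point): Centre of the red bar of the template's bridge handle, 48 above the plate's underside over the plate's centre (axes as the template). Bar 12 wide (x), 92 long (y), 20 high; 38 of room from the underside to the bar; its two legs stand at y = +-42 with 76 clear between them.
- large_end (a point): Centre of the keyhole's large end, at template x = -14, y = 0, on the underside: an opening 22 wide (y) and 26 long (x), its two -x corners cut off by 6 at 45 degrees. Its +x side is a square shoulder at template x = -1, from whose middle the narrow slot runs on: off centre, the stud catches on the shoulder.
- slot_end (a point): Where the stud's axis is when the stud is fully home in the narrow slot: template x = +12, y = 0, on the underside. The slot is 10 wide; its closed end is at x = +15.5.
- face: Black sloping face of the fixed grey rest, 180 (x) x 170 (y), tilted 25 degrees, lower edge to the robot, maybe yawed a little. Origin: centre of its surface, 75 above the bench; x UP the slope, y across, z out of the face. Sprung: with its stud it sinks along -z about 1 per 4 N, 9 at most. Template origin fully home: x = +3, z = 0; with the stud in the large end: x = +29, z = 0.
- stud_line (a point): Middle of the stud's cross slide, at x = +15, y = 0, z = 0 of the face (axes as the face). The brass stud stands along z on this line, but clamped anywhere from 20 to -20 along y: that setting is not reported, find it by sight or feel. Shank 7 diameter, 8 high; head 16 diameter, 4 thick, top at z = 12: a template that misses it rides on it at z = 12.
- spare: Bystander: plain grey plate 110 x 100 x 5 with a black bridge handle and no keyhole. Origin under its centre.
- screwdriver: Bystander: screwdriver, 170 long, lying between the work places.
- wax_tin: Bystander: small tin, 64 across, 50 high. Origin under its centre.
- wood_stop: Bystander: light wooden block 50 x 170 x 30. Origin under its centre.
- drill_bit: Bystander: steel drill bit standing upright, 75 high, with a 20 wide head. Origin under its centre.
Things that resemble listed ones, but are neither listed nor needed, are in the scene too. Several things look just like the template: the one meant starts farthest to the robot's right.

How it is judged:
By the outcome, as a careful person would: the job done as asked, in the order asked, and still so for the second after the job is handed in, with the robot touching nothing.
It also fails if it takes over 72 s, if anything falls off the work surface, if the arm or the gripper's body presses on something with over 40 N, if the wrist force passes 120 N, or if a joint passes its speed limit or range.

## Working session

There is one attempt and no reset: what is moved stays moved. The work goes in short steps, Python scripts to look and compute and a tool call to move; the robot and the scene stay as the last step left them, time stands still between calls to the robot, and variables do not carry over. Pictures are saved under pics/ and viewed, at most 10 in all, crops included, and the job is handed in when it is done.

Besides the shell and the picture viewer there is one more tool, called after "Call:" by a JSON object that holds its "method" and its "body". send_rows: Moves the arm, as the interface text tells. Its arguments: {"type":"object","properties":{"motion":{"type":"array"},"grip_force":{"type":"number"}},"required":["motion"]}

```bash
mkdir -p pics
cat > h.py <<'E'
from plant import *
import numpy as np, cv2
from scipy.spatial.transform import Rotation as R
def snap(n,name=None):
    s=snapshot(n)
    if name: cv2.imwrite('pics/'+name+'.png',s['img'][:,:,::-1])
    return s
def ray(s,u,v,wrist=False):
    H=s['img'].shape[0]; f=H/2/np.tan(np.radians(s['vertical_fov'])/2)
    a,b=(u-s['cx'])/f,(v-s['cy'])/f
    if wrist:
        r=np.hypot(a,b)+1e-12; d=np.array([a/r*np.sin(r),-b/r*np.sin(r),-np.cos(r)])
    else: d=np.array([a,-b,-1.])
    E=np.array(s['extrinsics']); d=E[:3,:3]@d
    return E[:3,3],d/np.linalg.norm(d)
def onz(s,u,v,z,wrist=False):
    o,d=ray(s,u,v,wrist); return o+d*(z-o[2])/d[2]
def proj(s,P,wrist=False):
    E=np.array(s['extrinsics']); p=E[:3,:3].T@(np.array(P)-E[:3,3]); p=p*[1,-1,-1]
    H=s['img'].shape[0]; f=H/2/np.tan(np.radians(s['vertical_fov'])/2)
    if wrist:
        r=np.hypot(p[0],p[1])+1e-12; t=np.arctan2(r,p[2]); return np.array([s['cx']+f*t*p[0]/r,s['cy']+f*t*p[1]/r])
    return np.array([s['cx']+f*p[0]/p[2],s['cy']+f*p[1]/p[2]])
def tri(r1,r2):
    (a,d),(b,e)=r1,r2
    t=np.linalg.lstsq(np.c_[d,-e],b-a,rcond=None)[0]
    p,q=a+d*t[0],b+e*t[1]; return (p+q)/2,np.linalg.norm(p-q)
E
python3 - <<'E'
from h import *
a=snap('scene','s0');b=snap('top','t0');w=snap('wrist','w0')
for s in(a,b,w): print(s['vertical_fov'],s['cx'],s['cy'],np.round(s['extrinsics'],3).tolist())
s=get_state();print(s['tool_pos'],s['eef_rot'],s['contact_force'],s['clock'])
E
```

```text
43.968293726545035 282.56154105500696 204.22841831764302 [[0.338, -0.564, 0.754, 1.499], [0.941, 0.196, -0.275, -0.38], [0.007, 0.802, 0.597, 0.83], [0.0, 0.0, 0.0, 1.0]]
46.963118018731954 273.9945238255517 212.9144868470512 [[-0.021, 0.993, -0.115, 0.396], [-1.0, -0.022, -0.009, -0.026], [-0.012, 0.115, 0.993, 1.301], [0.0, 0.0, 0.0, 1.0]]
65.70646984690485 280.54981020628327 208.51798995927058 [[0.256, 0.928, 0.271, 0.228], [-0.967, 0.246, 0.07, -0.586], [-0.002, -0.28, 0.96, 0.383], [0.0, 0.0, 0.0, 1.0]]
[ 0.1597943  -0.60376486  0.24911644] [ 9.91636390e-01  1.29061243e-01 -1.36221619e-04 -6.69107682e-04] [0.45003423 0.76564033 0.08711931] 0.15
```

View pics/s0.png

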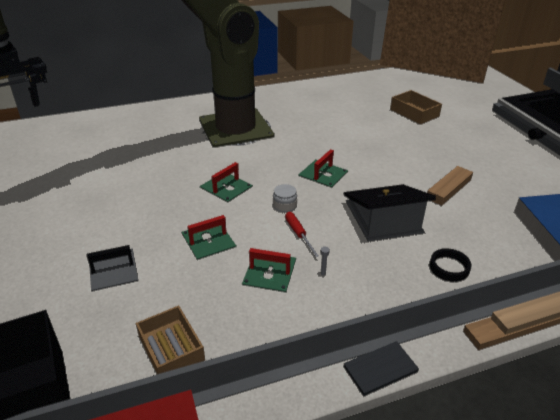

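View pics/t0.png

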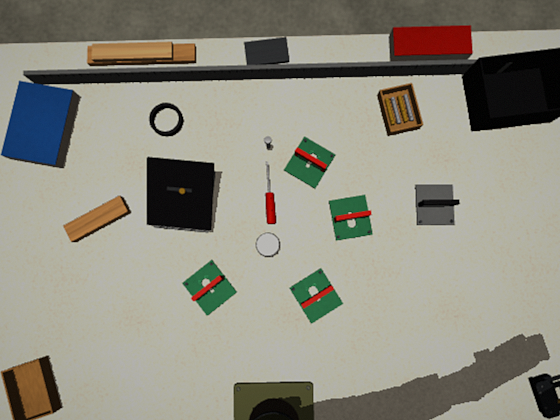

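The target template is the rightmost one, at about (351,217) in the top view (scene view ~(209,237)). The rest is at top (181,193), with its brass stud at about (182,190). The tin, screwdriver and drill bit stand between the two.

Run:
```python
from h import *
a=snap('scene');b=snap('top')
def up(s,u,v,w,k): return cv2.resize(s['img'][v-w//2:v+w//2,u-w//2:u+w//2],(k,k),interpolation=cv2.INTER_CUBIC)
c=np.vstack([np.hstack([up(b,351,217,60,300),up(b,182,193,90,300)]),np.hstack([up(a,209,236,70,300),up(a,388,205,100,300)])])
cv2.imwrite('pics/c1.png',c[:,:,::-1])
for n,s,(u,v) in(('top',b,(351,217)),('scene',a,(209,237))):
    hsv=cv2.cvtColor(s['img'],cv2.COLOR_RGB2HSV)
    for cn,m in(('green',cv2.inRange(hsv,(50,90,30),(90,255,255))),('red',cv2.inRange(hsv,(0,150,70),(8,255,255))|cv2.inRange(hsv,(172,150,70),(180,255,255)))):
        M=np.zeros_like(m);M[v-40:v+40,u-40:u+40]=m[v-40:v+40,u-40:u+40]
        if cn=='green': M=cv2.morphologyEx(M,cv2.MORPH_CLOSE,np.ones((9,9)))
        cs=max(cv2.findContours(M,0,2)[0],key=cv2.contourArea)
        r=cv2.minAreaRect(cs);print(n,cn,r,cv2.boxPoints(r).round(1).tolist())
        if n=='top':
            z=.005 if cn=='green' else .058
            P=np.array([onz(s,*p,z)[:2] for p in cv2.boxPoints(r)]);print(P.round(4).tolist(),P.mean(0),np.linalg.norm(P-np.roll(P,1,0),axis=1))
    m=cv2.inRange(s['img'],(0,0,0),(45,45,45));u,v=(181,193) if n=='top' else (388,200)
    M=np.zeros_like(m);M[v-55:v+55,u-60:u+60]=m[v-55:v+55,u-60:u+60]
    cs=max(cv2.findContours(M,0,2)[0],key=cv2.contourArea);print(n,'face',cv2.approxPolyDP(cs,4,True)[:,0].tolist())
    h=hsv[v-40:v+40,u-40:u+40];mm=cv2.inRange(h,(12,110,70),(30,255,255));ys,xs=np.nonzero(mm);print('brass',len(xs),xs.mean()+u-40,ys.mean()+v-40)
```

```text
top green ((350.245361328125, 217.32492065429688), (40.35097885131836, 36.56352233886719), 79.50852966308594) [[328.6000061035156, 200.8000030517578], [364.5, 194.1999969482422], [371.8999938964844, 233.8000030517578], [335.8999938964844, 240.5]]
[[0.5754, -0.1615], [0.5914, -0.2592], [0.4835, -0.2743], [0.4678, -0.1775]] [ 0.52952447 -0.21811498] [0.10885631 0.09905467 0.10894933 0.09810326]
top red ((352.689208984375, 215.1351318359375), (5.096368789672852, 35.51018142700195), 80.53767395019531) [[334.79998779296875, 215.5], [369.79998779296875, 209.6999969482422], [370.6000061035156, 214.6999969482422], [335.6000061035156, 220.60000610351562]]
[[0.5293, -0.1705], [0.5425, -0.2614], [0.5294, -0.263], [0.5162, -0.1722]] [ 0.52935307 -0.21679439] [0.01320361 0.091895   0.01321263 0.09178289]
top face [[148, 157], [147, 223], [210, 229], [213, 164]]
brass 32 181.5 190.5
scene green ((208.5, 239.0), (28.7767276763916, 45.220577239990234), 71.56504821777344) [[182.5, 232.5], [225.39999389648438, 218.1999969482422], [234.5, 245.5], [191.60000610351562, 259.79998779296875]]
scene red ((206.48167419433594, 223.60552978515625), (7.183697700500488, 37.355224609375), 73.3007583618164) [[187.60000610351562, 225.5], [223.3000030517578, 214.8000030517578], [225.39999389648438, 221.6999969482422], [189.60000610351562, 232.39999389648438]]
scene face [[435, 195], [404, 185], [344, 193], [368, 240], [422, 232], [424, 204]]
brass 12 385.9166666666667 190.75
```

View pics/c1.png

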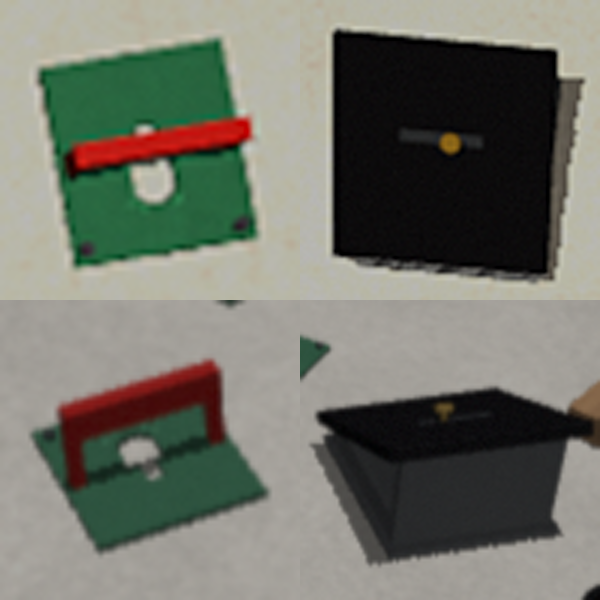

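Crops: the template's large keyhole end is on the robot side (+x template ≈ away from the robot, yawed ~8°), so almost no turning is needed. The stud head sits right of the slide's middle, at about (182,190) in the top view.

Run:
```python
from h import *
a=snap('scene');b=snap('top')
# handle bar ends via two views (top face centreline: top view; scene: upper edge)
print('bar ctr',tri(ray(b,352.7,215.1),ray(a,206.0,221.5)))
def brass(s,u,v):
    h=cv2.cvtColor(s['img'],cv2.COLOR_RGB2HSV)[v-12:v+12,u-20:u+20].astype(float)
    w=((h[...,0]>10)&(h[...,0]<32)&(h[...,1]>90))*h[...,2]; ys,xs=np.mgrid[v-12:v+12,u-20:u+20]
    return (w*xs).sum()/w.sum(),(w*ys).sum()/w.sum(),(w>0).sum()
tb=brass(b,182,191);sb=brass(a,386,189);print(tb,sb)
print('stud',tri(ray(b,*tb[:2]),ray(a,sb[0],sb[1])))
s,c=np.sin(np.radians(25)),np.cos(np.radians(25))
C=[onz(b,148,157,.075+.09*s),onz(b,213.5,163.5,.075+.09*s),onz(b,147,223.5,.075-.09*s),onz(b,210.5,229.5,.075-.09*s)]
C=np.array(C);print(C.round(4).tolist(),C.mean(0))
for i,j in((0,1),(2,3),(2,0),(3,1)):
    d=C[j]-C[i];print(np.linalg.norm(d),np.degrees(np.arctan2(d[1],d[0])))
# two-view corner check
print('UL',tri(ray(b,148,157),ray(a,435,195)),'LL',tri(ray(b,147,223.5),ray(a,404,185)))
print('UR',tri(ray(b,213.5,163.5),ray(a,368,208)),'LR',tri(ray(b,210.5,229.5),ray(a,344,193)))
# slide: dark grey strip in top
g=cv2.cvtColor(b['img'],cv2.COLOR_RGB2GRAY)[180:202,158:206]
ys,xs=np.nonzero((g>28)&(g<70));print('slide',xs.min()+158,xs.max()+158,ys.min()+180,ys.max()+180,xs.mean()+158,ys.mean()+180,len(xs))
hsv=cv2.cvtColor(b['img'],cv2.COLOR_RGB2HSV)
```

```text
bar ctr (array([ 0.52907774, -0.21821514,  0.05810083]), np.float64(0.0028956192851758555))
(np.float64(181.62231057062675), np.float64(190.5247895229186), np.int64(44)) (np.float64(385.5857590685177), np.float64(191.14554411106135), np.int64(38))
stud (array([0.59812066, 0.2190526 , 0.0911679 ]), np.float64(0.0007948208599153697))
[[0.682, 0.2999, 0.113], [0.6614, 0.1349, 0.113], [0.5215, 0.3217, 0.037], [0.502, 0.1543, 0.037]] [0.5917147  0.22770213 0.075     ]
0.1662234190513205 -97.10400948613719
0.16861190464048187 -96.6501067300808
0.17895025164772385 -7.752588944526734
0.17773358228396732 -6.907940884907298
UL (array([0.6815563 , 0.29972912, 0.11663085]), np.float64(0.001770644733006906)) LL (array([0.52200168, 0.3229015 , 0.036372  ]), np.float64(0.0021195565832423558))
UR (array([0.6628542 , 0.13553766, 0.10591826]), np.float64(0.0007721021818812325)) LR (array([0.5022213 , 0.1548406 , 0.03603997]), np.float64(0.0009645162576521368))
slide 167 191 187 194 178.54929577464787 189.2394366197183 71
```

```bash
cat >> h.py <<'E'
def down(phi): # tool down, tool x at yaw phi (deg)
    c,s=np.cos(np.radians(phi)),np.sin(np.radians(phi)); return np.array([[c,s,0],[s,-c,0],[0,0,-1.]])
def plan(P,Rt,n):
    s=get_state();p0=np.array(s['tool_pos']);R0=R.from_quat(s['eef_rot'])
    rv=(R0.inv()*R.from_matrix(Rt)).as_rotvec(); p=p0;Rc=R0
    for i in range(n):
        d=Rc.inv().apply((np.array(P)-p0)/n)*100
        print('%d {"x":%.2f,"y":%.2f,"z":%.2f,"rx":%.3f,"ry":%.3f,"rz":%.3f}'%((i,)+tuple(d)+tuple(rv/n)))
        Rc=Rc*R.from_rotvec(rv/n)
E
python3 -c "
from h import *
plan([.529,-.218,.17],down(98.2),15)"
```

```text
0 {"x":3.04,"y":-1.86,"z":0.53,"rx":-0.000,"ry":-0.000,"rz":-0.097}
1 {"x":3.20,"y":-1.56,"z":0.53,"rx":-0.000,"ry":-0.000,"rz":-0.097}
2 {"x":3.34,"y":-1.24,"z":0.53,"rx":-0.000,"ry":-0.000,"rz":-0.097}
3 {"x":3.44,"y":-0.91,"z":0.53,"rx":-0.000,"ry":-0.000,"rz":-0.097}
4 {"x":3.51,"y":-0.57,"z":0.53,"rx":-0.000,"ry":-0.000,"rz":-0.097}
5 {"x":3.55,"y":-0.23,"z":0.53,"rx":-0.000,"ry":-0.000,"rz":-0.097}
6 {"x":3.56,"y":0.12,"z":0.53,"rx":-0.000,"ry":-0.000,"rz":-0.097}
7 {"x":3.53,"y":0.46,"z":0.53,"rx":-0.000,"ry":-0.000,"rz":-0.097}
8 {"x":3.47,"y":0.80,"z":0.53,"rx":-0.000,"ry":-0.000,"rz":-0.097}
9 {"x":3.38,"y":1.13,"z":0.53,"rx":-0.000,"ry":-0.000,"rz":-0.097}
10 {"x":3.25,"y":1.46,"z":0.53,"rx":-0.000,"ry":-0.000,"rz":-0.097}
11 {"x":3.09,"y":1.76,"z":0.53,"rx":-0.000,"ry":-0.000,"rz":-0.097}
12 {"x":2.91,"y":2.05,"z":0.53,"rx":-0.000,"ry":-0.000,"rz":-0.097}
13 {"x":2.70,"y":2.33,"z":0.53,"rx":-0.000,"ry":-0.000,"rz":-0.097}
14 {"x":2.46,"y":2.58,"z":0.53,"rx":-0.000,"ry":-0.000,"rz":-0.097}
```

Call:
{"method": "send_rows", "body": {"motion": [{"x":3.0,"y":-1.9,"z":0.5,"rx":0,"ry":0,"rz":-0.1,"jaw":8.8},{"x":3.2,"y":-1.6,"z":0.5,"rx":0,"ry":0,"rz":-0.1,"jaw":8.8},{"x":3.3,"y":-1.2,"z":0.5,"rx":0,"ry":0,"rz":-0.1,"jaw":8.8},{"x":3.4,"y":-0.9,"z":0.5,"rx":0,"ry":0,"rz":-0.1,"jaw":8.8},{"x":3.5,"y":-0.6,"z":0.5,"rx":0,"ry":0,"rz":-0.1,"jaw":8.8}]}}

```text
clock: 0.85
tool_pos: [0.2816, -0.4738, 0.2247]
eef_rot: [0.928, 0.372, 0.0, 0.0]
contact_force: [-0.2, 0.5, 0.3]
opening: 0.996
finger_force: 0.0
```

Call:
{"method": "send_rows", "body": {"motion": [{"x":3.5,"y":-0.2,"z":0.5,"rx":0,"ry":0,"rz":-0.1,"jaw":8.8},{"x":3.5,"y":0.1,"z":0.5,"rx":0,"ry":0,"rz":-0.1,"jaw":8.8},{"x":3.5,"y":0.5,"z":0.5,"rx":0,"ry":0,"rz":-0.1,"jaw":8.8},{"x":3.5,"y":0.8,"z":0.5,"rx":0,"ry":0,"rz":-0.1,"jaw":8.8},{"x":3.4,"y":1.1,"z":0.5,"rx":0,"ry":0,"rz":-0.1,"jaw":8.8}]}}

```text
clock: 1.35
tool_pos: [0.4014, -0.3433, 0.1997]
eef_rot: [0.807, 0.59, 0.0, 0.0]
contact_force: [0.8, 0.3, 0.6]
opening: 1.001
finger_force: 0.0
```

Call:
{"method": "send_rows", "body": {"motion": [{"x":3.2,"y":1.5,"z":0.5,"rx":0,"ry":0,"rz":-0.1,"jaw":8.8},{"x":3.1,"y":1.8,"z":0.5,"rx":0,"ry":0,"rz":-0.1,"jaw":8.8},{"x":2.9,"y":2.1,"z":0.5,"rx":0,"ry":0,"rz":-0.1,"jaw":8.8},{"x":2.5,"y":2.3,"z":0.5,"rx":0,"ry":0,"rz":-0.08,"jaw":8.8},{"x":0,"y":0,"z":0,"rx":0,"ry":0,"rz":0,"jaw":8.8}]}}

```text
clock: 1.85
tool_pos: [0.5001, -0.2352, 0.1798]
eef_rot: [0.679, 0.734, 0.003, 0.0]
contact_force: [-0.1, 0.5, -0.3]
opening: 0.997
finger_force: 0.0
```

Run:
```python
from h import *
w=snap('wrist','w1'); s=get_state();print(s['tool_pos'],R.from_quat(s['eef_rot']).as_matrix().round(3).tolist(),s['contact_force'],s['clock'])
plan([.529,-.218,.17],down(98.2),1)
for P in([.529,-.218,.058],[.515,-.22,.005]): print(proj(w,P,True))
```

```text
[ 0.49783095 -0.23818326  0.17964964] [[-0.072, 0.997, 0.001], [0.997, 0.072, 0.001], [0.001, 0.001, -1.0]] [ 0.08621038 -1.0033      0.87735043] 1.9
0 {"x":1.79,"y":3.25,"z":0.97,"rx":0.001,"ry":-0.001,"rz":-0.071}
[318.99318282 187.91634532]
[298.00492181 177.0524852 ]
```

View pics/w1.png

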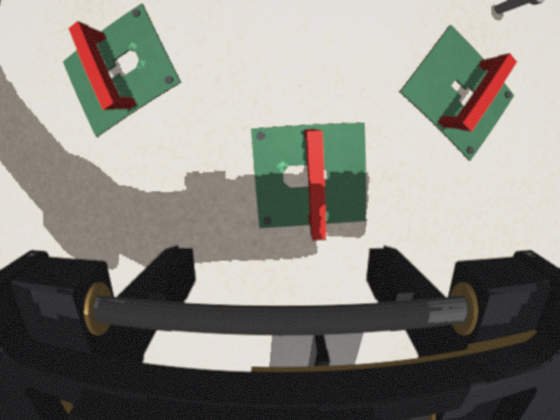

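The wrist view shows the target template, with the red bar centred at (316,185). I predicted (319,188), so they agree to ~3 mm. Next I move over it and refine.

Call:
{"method": "send_rows", "body": {"motion": [{"x":0.5,"y":1.0,"z":1.0,"rz":-0.05,"jaw":8.8},{"x":0.6,"y":1.1,"z":1.5,"rz":-0.02,"jaw":8.8},{"x":0.5,"y":1.1,"z":1.5,"jaw":8.8},{"x":0,"jaw":6.0},{"x":0,"jaw":5.0}]}}

```text
schema error: expected keys x, y, z, rx, ry, rz, jaw
```

Run:
```python
from h import *
w=snap('wrist'); s=get_state();Rm=R.from_quat(s['eef_rot']).as_matrix();print(s['tool_pos'],Rm.round(3).tolist(),s['clock'])
hsv=cv2.cvtColor(w['img'],cv2.COLOR_RGB2HSV);m=cv2.inRange(hsv,(0,150,60),(8,255,255))|cv2.inRange(hsv,(172,150,60),(180,255,255))
for c in cv2.findContours(m,0,2)[0]:
    if cv2.contourArea(c)>300:
        r=cv2.minAreaRect(c);p=np.array([onz(w,*q,.058,True)[:2] for q in c[:,0]]).astype(np.float32)
        rr=cv2.minAreaRect(p*1000);print(r,rr, onz(w,*r[0],.058,True))
print(proj(w,[.529,-.218,.058],True))
cv2.imwrite('pics/w2.png',w['img'][:,:,::-1])
plan([.529,-.218,.06],down(98.2),1)
```

```text
[ 0.49627549 -0.2402312   0.17957433] [[-0.069, 0.998, -0.0], [0.998, 0.069, -0.0], [-0.0, -0.0, -1.0]] 1.95
((319.16204833984375, 180.6126708984375), (109.40314483642578, 17.714380264282227), 87.24089050292969) ((526.33935546875, -216.86566162109375), (14.399116516113281, 91.09935760498047), 7.945798397064209) [ 0.52595288 -0.21526566  0.058     ]
((481.3509826660156, 88.14982604980469), (31.938074111938477, 96.0296401977539), 35.05942916870117) ((667.7482299804688, -114.75421142578125), (106.11331176757812, 30.904325485229492), 57.44871139526367) [ 0.66551711 -0.11772508  0.058     ]
((102.23297882080078, 63.797035217285156), (99.88343811035156, 31.26662826538086), 64.88516235351562) ((333.1217346191406, -120.4503402709961), (29.077096939086914, 103.44471740722656), 30.593128204345703) [ 0.33501519 -0.12311454  0.058     ]
[322.54855635 184.21088181]
0 {"x":1.99,"y":3.42,"z":11.96,"rx":-0.000,"ry":0.000,"rz":-0.074}
```

View pics/w2.png

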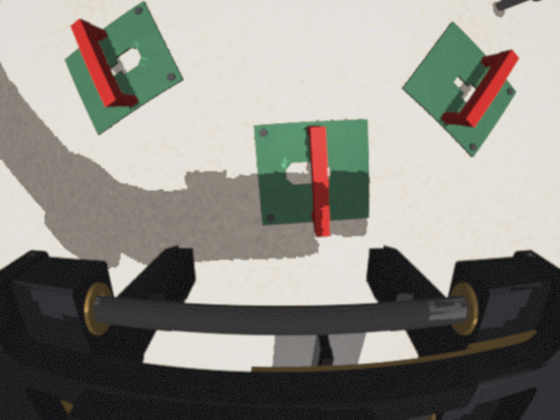

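The refused call used up one picture: the view is unchanged, with the bar centre at (319,181). It places the bar at (0.527,-0.217) with yaw 8°.

Call:
{"method": "send_rows", "body": {"motion": [{"x":0.5,"y":1.0,"z":1.0,"rx":0,"ry":0,"rz":-0.05,"jaw":8.8},{"x":0.6,"y":1.1,"z":2.0,"rx":0,"ry":0,"rz":-0.024,"jaw":8.8},{"x":0.8,"y":1.2,"z":2.0,"rx":0,"ry":0,"rz":0,"jaw":7.0},{"x":0,"y":0,"z":0,"rx":0,"ry":0,"rz":0,"jaw":6.0},{"x":0,"y":0,"z":0,"rx":0,"ry":0,"rz":0,"jaw":5.0}]}}

```text
clock: 2.45
tool_pos: [0.526, -0.2189, 0.1294]
eef_rot: [0.655, 0.755, -0.001, -0.0]
contact_force: [0.5, -0.1, 0.1]
opening: 0.749
finger_force: 0.0
```

```bash
cat > m.py <<'E'
from h import *
w=snap('wrist'); s=get_state();Rm=R.from_quat(s['eef_rot']).as_matrix();print(s['tool_pos'],Rm.round(3).tolist(),s['clock'],s['opening'])
hsv=cv2.cvtColor(w['img'],cv2.COLOR_RGB2HSV);m=cv2.inRange(hsv,(0,150,60),(8,255,255))|cv2.inRange(hsv,(172,150,60),(180,255,255))
for c in cv2.findContours(m,0,2)[0]:
    if cv2.contourArea(c)>300:
        p=np.array([onz(w,*q,.058,True)[:2] for q in c[:,0]]).astype(np.float32)
        rr=cv2.minAreaRect(p*1000);print(rr)
print(proj(w,[.529,-.218,.058],True))
plan([.528,-.2175,.04],down(98.2),1)
E
python3 m.py
```

```text
[ 0.52616644 -0.21928909  0.12998596] [[-0.141, 0.99, -0.0], [0.99, 0.141, -0.001], [-0.001, -0.001, -1.0]] 2.5 0.7038708016637187
((527.1121215820312, -214.91111755371094), (12.304093360900879, 93.5008544921875), 8.22748851776123)
((667.3841552734375, -112.92412567138672), (104.30818176269531, 33.358360290527344), 57.75743865966797)
((338.1020202636719, -118.46663665771484), (39.44625473022461, 105.28181457519531), 30.555524826049805)
[287.55194762 225.07903013]
0 {"x":0.16,"y":0.21,"z":9.00,"rx":-0.001,"ry":0.001,"rz":-0.002}
```

Call:
{"method": "send_rows", "body": {"motion": [{"x":0.25,"y":0.2,"z":2.0,"rx":0,"ry":0,"rz":0,"jaw":5.0},{"x":0,"y":0,"z":3.0,"rx":0,"ry":0,"rz":0,"jaw":5.0},{"x":0,"y":0,"z":2.5,"rx":0,"ry":0,"rz":0,"jaw":5.0},{"x":0,"y":0,"z":1.5,"rx":0,"ry":0,"rz":0,"jaw":5.0},{"x":0,"y":0,"z":0,"rx":0,"ry":0,"rz":0,"jaw":4.0}]}}

```text
clock: 3.0
tool_pos: [0.5271, -0.216, 0.0388]
eef_rot: [0.655, 0.755, -0.001, -0.001]
contact_force: [0.5, -0.1, -0.0]
opening: 0.499
finger_force: 0.0
```

Call:
{"method": "send_rows", "body": {"grip_force": 40, "motion": [{"x":0,"y":0,"z":0,"rx":0,"ry":0,"rz":0,"jaw":2.5},{"x":0,"y":0,"z":0,"rx":0,"ry":0,"rz":0,"jaw":1.5},{"x":0,"y":0,"z":0,"rx":0,"ry":0,"rz":0,"jaw":0},{"x":0,"y":0,"z":0,"rx":0,"ry":0,"rz":0,"jaw":0},{"x":0,"y":0,"z":0,"rx":0,"ry":0,"rz":0,"jaw":0}]}}

```text
clock: 3.5
tool_pos: [0.5288, -0.2156, 0.0405]
eef_rot: [0.655, 0.755, 0.0, 0.001]
contact_force: [0.2, -0.5, 4.3]
opening: 0.13
finger_force: 40.0
```

Call:
{"method": "send_rows", "body": {"motion": [{"x":0,"y":0,"z":0,"rx":0,"ry":0,"rz":0,"jaw":0},{"x":0,"y":0,"z":0,"rx":0,"ry":0,"rz":0,"jaw":0},{"x":0,"y":0,"z":0,"rx":0,"ry":0,"rz":0,"jaw":0},{"x":0,"y":0,"z":0,"rx":0,"ry":0,"rz":0,"jaw":0},{"x":0,"y":0,"z":0,"rx":0,"ry":0,"rz":0,"jaw":0}]}}

```text
clock: 4.0
tool_pos: [0.5288, -0.2156, 0.0405]
eef_rot: [0.655, 0.755, 0.0, 0.001]
contact_force: [-1.1, -0.8, 6.6]
opening: 0.13
finger_force: 40.0
```

Call:
{"method": "send_rows", "body": {"motion": [{"x":0,"y":0,"z":-1.0,"rx":0,"ry":0,"rz":0,"jaw":0},{"x":0,"y":0,"z":-3.0,"rx":0,"ry":0,"rz":0,"jaw":0},{"x":0,"y":0,"z":-4.0,"rx":0,"ry":0,"rz":0,"jaw":0},{"x":0,"y":0,"z":-5.0,"rx":0,"ry":0,"rz":0,"jaw":0},{"x":0,"y":0,"z":-5.0,"rx":0,"ry":0,"rz":0,"jaw":0}]}}

```text
clock: 4.5
tool_pos: [0.5272, -0.2151, 0.2213]
eef_rot: [0.655, 0.756, -0.0, -0.001]
contact_force: [1.4, -0.9, -2.7]
opening: 0.131
finger_force: 40.0
```

```bash
cat >> h.py <<'E'
PSI=np.radians(-7.1);c25,s25=np.cos(np.radians(25)),np.sin(np.radians(25))
FX=np.array([c25*np.cos(PSI),c25*np.sin(PSI),s25]);N=np.array([-s25*np.cos(PSI),-s25*np.sin(PSI),c25]);FY=np.cross(N,FX)
FC=np.array([.5917,.2277,.075]);RT=np.c_[FY,FX,-N]
def face(P): return np.array([FX,FY,N])@(np.array(P)-FC)*1000
def green(s,u,v,w=60):
    hsv=cv2.cvtColor(s['img'],cv2.COLOR_RGB2HSV);m=cv2.inRange(hsv,(45,70,15),(95,255,255));M=np.zeros_like(m);M[max(v-w,0):v+w,max(u-w,0):u+w]=m[max(v-w,0):v+w,max(u-w,0):u+w]
    return M
E
python3 - <<'E'
from h import *
print('stud face',face([.5981,.2191,.0912]))
w=snap('wrist','w3');s=get_state();print(s['tool_pos'],s['contact_force'],s['moment'])
plan(FC+.029*FX-.008*FY+(.0405+.10)*N,RT,12)
E
```

```text
stud face [13.56568852 -7.74300521 11.54893784]
[ 0.53187178 -0.21555439  0.22950224] [ 2.22242879 -0.53953396  3.47095328] [ 0.05813614 -0.18093198 -0.00161569]
0 {"x":3.59,"y":0.73,"z":0.12,"rx":-0.035,"ry":-0.005,"rz":0.022}
1 {"x":3.61,"y":0.65,"z":0.12,"rx":-0.035,"ry":-0.005,"rz":0.022}
2 {"x":3.62,"y":0.57,"z":0.13,"rx":-0.035,"ry":-0.005,"rz":0.022}
3 {"x":3.64,"y":0.48,"z":0.13,"rx":-0.035,"ry":-0.005,"rz":0.022}
4 {"x":3.65,"y":0.40,"z":0.13,"rx":-0.035,"ry":-0.005,"rz":0.022}
5 {"x":3.65,"y":0.31,"z":0.12,"rx":-0.035,"ry":-0.005,"rz":0.022}
6 {"x":3.66,"y":0.23,"z":0.12,"rx":-0.035,"ry":-0.005,"rz":0.022}
7 {"x":3.67,"y":0.14,"z":0.11,"rx":-0.035,"ry":-0.005,"rz":0.022}
8 {"x":3.67,"y":0.06,"z":0.09,"rx":-0.035,"ry":-0.005,"rz":0.022}
9 {"x":3.67,"y":-0.02,"z":0.08,"rx":-0.035,"ry":-0.005,"rz":0.022}
10 {"x":3.67,"y":-0.11,"z":0.06,"rx":-0.035,"ry":-0.005,"rz":0.022}
11 {"x":3.67,"y":-0.19,"z":0.04,"rx":-0.035,"ry":-0.005,"rz":0.022}
```

View pics/w3.png

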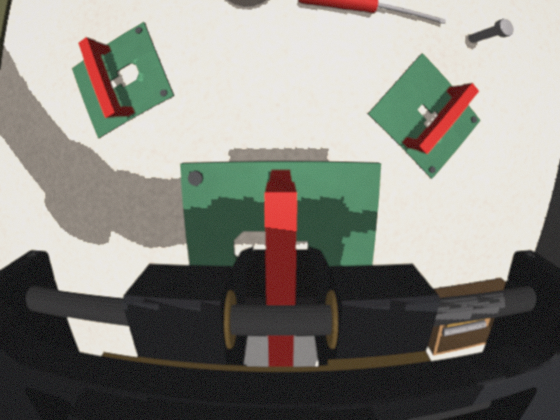

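The template hangs level in the gripper. Its far (+y) edge runs from (181,163) to (380,163), and I use that to locate it in the hand while carrying it over.

Call:
{"method": "send_rows", "body": {"motion": [{"x":2.0,"y":0.6,"z":0,"rx":-0.035,"ry":-0.005,"rz":0.022,"jaw":0},{"x":3.5,"y":0.6,"z":0.1,"rx":-0.035,"ry":-0.005,"rz":0.022,"jaw":0},{"x":3.8,"y":0.6,"z":0.1,"rx":-0.035,"ry":-0.005,"rz":0.022,"jaw":0},{"x":3.8,"y":0.5,"z":0.1,"rx":-0.035,"ry":-0.005,"rz":0.022,"jaw":0},{"x":3.8,"y":0.4,"z":0.1,"rx":-0.035,"ry":-0.005,"rz":0.022,"jaw":0}]}}

```text
clock: 5.05
tool_pos: [0.5391, -0.0432, 0.216]
eef_rot: [0.694, 0.715, 0.058, 0.067]
contact_force: [1.1, 0.8, -2.0]
opening: 0.13
finger_force: 40.0
```

Call:
{"method": "send_rows", "body": {"motion": [{"x":3.8,"y":0.3,"z":0.1,"rx":-0.035,"ry":-0.005,"rz":0.022,"jaw":0},{"x":3.8,"y":0.2,"z":0.1,"rx":-0.035,"ry":-0.005,"rz":0.022,"jaw":0},{"x":3.8,"y":0.1,"z":0.1,"rx":-0.035,"ry":-0.005,"rz":0.022,"jaw":0},{"x":3.8,"y":0.1,"z":0.1,"rx":-0.035,"ry":-0.005,"rz":0.022,"jaw":0},{"x":3.8,"y":0,"z":0.1,"rx":-0.035,"ry":-0.005,"rz":0.022,"jaw":0}]}}

```text
clock: 5.55
tool_pos: [0.5499, 0.1468, 0.2097]
eef_rot: [0.724, 0.667, 0.115, 0.133]
contact_force: [1.1, -0.9, -3.0]
opening: 0.127
finger_force: 40.0
```

Call:
{"method": "send_rows", "body": {"motion": [{"x":3.0,"y":-0.1,"z":0,"rx":-0.035,"ry":-0.005,"rz":0.022,"jaw":0},{"x":2.0,"y":-0.1,"z":0,"rx":-0.035,"ry":-0.005,"rz":0.022,"jaw":0},{"x":0,"y":0,"z":0,"rx":0,"ry":0,"rz":0,"jaw":0},{"x":0,"y":0,"z":0,"rx":0,"ry":0,"rz":0,"jaw":0},{"x":0,"y":0,"z":0,"rx":0,"ry":0,"rz":0,"jaw":0}]}}

```text
clock: 6.05
tool_pos: [0.5533, 0.1934, 0.2086]
eef_rot: [0.734, 0.646, 0.137, 0.159]
contact_force: [-0.5, -0.1, -2.4]
opening: 0.13
finger_force: 40.0
```

Run:
```python
from h import *
w=snap('wrist','w4');s=get_state();print(s['tool_pos'],s['contact_force'],s['moment'],s['clock'])
Rm=R.from_quat(s['eef_rot']).as_matrix();T=np.array(s['tool_pos'])
print('face coords TCP',face(T))
# +y edge corners in tool frame, from the earlier view (same wrist geometry); plane tool z=.0355
def tool(u,v,z):
    o,d=ray(w,u,v,True);o=Rm.T@(o-T);d=Rm.T@d;return (o+d*(z-o[2])/d[2])*1000
print(tool(181,163,.0355),tool(380,163,.0355))
M=green(w,280,230,130)
g=np.argwhere(M[:,200:370]>0);
for u in range(195,375,25):
    v=np.nonzero(M[100:,u])[0]; 
    if len(v):print(u,v[0]+100,tool(u,v[0]+99.5,.0355).round(1))
plan(FC+.029*FX-.008*FY+(.0405+.05)*N,RT,1)
snap('scene','s4');snap('top','t4')
```

```text
[0.5535388  0.19308721 0.20875646] [-0.3488602   0.49061958 -3.12676324] [ 0.02174024  0.48227165 -0.05193986] 6.1
face coords TCP [ 26.08469492 -39.06415315 135.42043089]
[ 47.83544962 -56.11911423  35.5       ] [47.94969631 52.0984741  35.5       ]
195 161 [ 49.  -48.1  35.5]
220 161 [ 48.7 -34.2  35.5]
245 161 [ 48.5 -20.7  35.5]
270 162 [47.9 -7.5 35.5]
295 161 [48.5  5.7 35.5]
320 161 [48.6 18.9 35.5]
345 161 [48.8 32.4 35.5]
370 163 [48.1 46.4 35.5]
0 {"x":3.14,"y":0.34,"z":4.47,"rx":-0.014,"ry":0.006,"rz":-0.004}
```

View pics/w4.png

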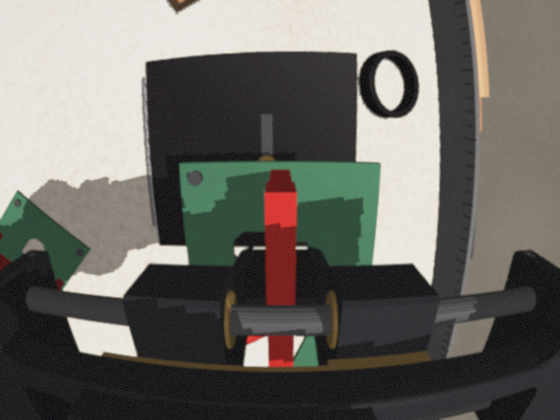

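The view shows the rest with its slide strip at column 267, and the stud is just hidden by the plate's edge at (267,158). I back off 3 cm so that stud and plate are both clearly in the same view.

Call:
{"method": "send_rows", "body": {"motion": [{"x":-1.0,"y":0.2,"z":1.0,"rx":-0.014,"ry":0.006,"rz":-0.004,"jaw":0},{"x":-1.0,"y":0.2,"z":1.0,"rx":0,"ry":0,"rz":0,"jaw":0},{"x":-1.0,"y":0,"z":1.0,"rx":0,"ry":0,"rz":0,"jaw":0},{"x":0,"y":0,"z":0,"rx":0,"ry":0,"rz":0,"jaw":0},{"x":0,"y":0,"z":0,"rx":0,"ry":0,"rz":0,"jaw":0}]}}

```text
clock: 6.7
tool_pos: [0.5639, 0.1726, 0.1927]
eef_rot: [0.732, 0.647, 0.142, 0.162]
contact_force: [-0.8, 0.8, -2.6]
opening: 0.13
finger_force: 40.0
```

```bash
cat > st.py <<'E'
from h import *
w=snap('wrist','w5');s=get_state();print(s['tool_pos'],s['contact_force'],s['clock'])
Rm=R.from_quat(s['eef_rot']).as_matrix();T=np.array(s['tool_pos']);f=face(T);print('face TCP',f,'rot err',(R.from_matrix(Rm).inv()*R.from_matrix(RT)).as_rotvec().round(4))
def tool(u,v,z):
    o,d=ray(w,u,v,True);o=Rm.T@(o-T);d=Rm.T@d;return (o+d*(z-o[2])/d[2])*1000
hsv=cv2.cvtColor(w['img'],cv2.COLOR_RGB2HSV)
p=proj(w,FC+.015*FX-.008*FY+.012*N,True);print('stud pred px',p)
u,v=p.round().astype(int);k=22
h=hsv[v-k:v+k,u-k:u+k];m=cv2.inRange(h,(10,90,40),(35,255,255))
cs=cv2.findContours(m,0,2)[0];c=max(cs,key=cv2.contourArea);(x,y),r=cv2.minEnclosingCircle(c);M=cv2.moments(c);cx,cy=M['m10']/M['m00'],M['m01']/M['m00']
print('stud px',cx+u-k,cy+v-k,r,M['m00']);zt=(f[2]-12)/1000
print('stud in tool',tool(cx+u-k,cy+v-k,zt))
G=green(w,280,230,130)
for uu in (245,295,320,345):
    vv=np.nonzero(G[100:,uu])[0];print(uu,tool(uu,vv[0]+99.5,.0355).round(1))
for vv in (180,200,220,240):
    q=np.nonzero(G[vv,120:420])[0]+120;print(vv,tool(q[0]-.5,vv,.0355).round(1),tool(q[-1]+.5,vv,.0355).round(1))
E
python3 st.py
```

```text
[0.56384608 0.17303811 0.19283132] [ 1.06447657  1.25024731 -1.96228761] 6.75
face TCP [ 30.87029976 -57.68552785 115.61742451] rot err [-0.002   0.0012  0.0015]
stud pred px [261.37928144 145.17594468]
stud px 255.75345911949688 144.25324947589098 12.137104034423828 397.5
stud in tool [ 50.54791393 -19.71482579 103.61742451]
245 [ 48.4 -20.2  35.5]
295 [47.7  6.1 35.5]
320 [47.9 19.4 35.5]
345 [47.5 32.9 35.5]
180 [ 37.8 -57.7  35.5] [37.7 52.3 35.5]
200 [ 26.4 -58.   35.5] [26.4 52.5 35.5]
220 [ 14.6 -56.6  35.5] [14.6 52.4 35.5]
240 [  2.4 -56.   35.5] [ 2.4 52.3 35.5]
```

Call:
{"method": "send_rows", "body": {"motion": [{"x":1.5,"y":-0.1,"z":0.5,"rx":0,"ry":0,"rz":0,"jaw":0},{"x":2.0,"y":-0.1,"z":1.0,"rx":0,"ry":0,"rz":0,"jaw":0},{"x":1.75,"y":-0.1,"z":1.5,"rx":0,"ry":0,"rz":0,"jaw":0},{"x":0,"y":0,"z":1.4,"rx":0,"ry":0,"rz":0,"jaw":0},{"x":0,"y":0,"z":0,"rx":0,"ry":0,"rz":0,"jaw":0}]}}

```text
clock: 7.25
tool_pos: [0.5854, 0.2241, 0.15]
eef_rot: [0.731, 0.648, 0.141, 0.162]
contact_force: [-1.2, -0.5, -2.1]
opening: 0.128
finger_force: 40.0
```

```bash
cat > q.py <<'E'
from h import *
s=get_state();Rm=R.from_quat(s['eef_rot']).as_matrix();F=np.array(s['contact_force'])
print('face TCP',face(s['tool_pos']).round(2),'rot',(R.from_matrix(Rm).inv()*R.from_matrix(RT)).as_rotvec().round(4),'F face',(np.array([FX,FY,N])@F).round(1),np.round(s['moment'],2),s['clock'])
E
python3 q.py
python3 - <<'E'
from h import *
a=snap('scene','s5')
c=cv2.resize(a['img'][140:240,330:450],(720,600),interpolation=cv2.INTER_CUBIC);cv2.imwrite('pics/s5c.png',c[:,:,::-1])
E
```

```text
face TCP [26.4  -4.37 70.41] rot [-0.0033  0.0021  0.0047] F face [-1.9 -0.6 -1.4] [ 0.04  0.5  -0.03] 7.25
```

View pics/s5c.png

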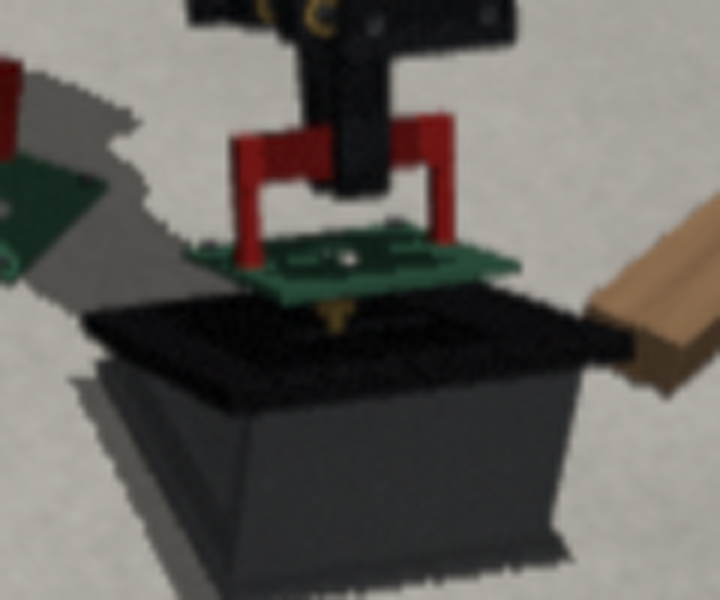

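The template hangs parallel to the face and straight over the stud, with a clear gap (stud at crop (338,315)). I descend gently.

Call:
{"method": "send_rows", "body": {"motion": [{"x":-0.07,"y":0.1,"z":0.4,"rx":0,"ry":0,"rz":0,"jaw":0},{"x":0,"y":0,"z":0.4,"rx":0,"ry":0,"rz":0,"jaw":0},{"x":0,"y":0,"z":0.2,"rx":0,"ry":0,"rz":0,"jaw":0},{"x":0,"y":0,"z":0,"rx":0,"ry":0,"rz":0,"jaw":0},{"x":0,"y":0,"z":0,"rx":0,"ry":0,"rz":0,"jaw":0}]}}

```text
clock: 7.8
tool_pos: [0.5908, 0.2217, 0.1434]
eef_rot: [0.731, 0.647, 0.142, 0.162]
contact_force: [0.0, -0.6, -1.8]
opening: 0.131
finger_force: 40.0
```

```bash
python3 q.py
python3 - <<'E'
from h import *
snap('scene');E=0
E
python3 q.py
```

```text
face TCP [28.76 -6.1  62.08] rot [-0.0014  0.0015  0.0022] F face [-0.7 -0.6 -1.7] [0.05 0.51 0.06] 7.8
face TCP [28.73 -6.02 62.02] rot [-0.0014  0.0014  0.0022] F face [-0.9 -0.5 -1.7] [0.05 0.56 0.02] 7.85
```

Call:
{"method": "send_rows", "body": {"motion": [{"x":0.09,"y":-0.12,"z":0.3,"rx":0,"ry":0,"rz":0,"jaw":0},{"x":0,"y":0,"z":0.2,"rx":0,"ry":0,"rz":0,"jaw":0},{"x":0,"y":0,"z":0.2,"rx":0,"ry":0,"rz":0,"jaw":0},{"x":0,"y":0,"z":0,"rx":0,"ry":0,"rz":0,"jaw":0},{"x":0,"y":0,"z":0,"rx":0,"ry":0,"rz":0,"jaw":0}]}}

```text
clock: 8.35
tool_pos: [0.5927, 0.2225, 0.136]
eef_rot: [0.731, 0.647, 0.142, 0.162]
contact_force: [-0.3, -0.1, -2.6]
opening: 0.128
finger_force: 40.0
```

```bash
python3 q.py
```

```text
face TCP [27.25 -5.05 54.55] rot [-0.002   0.0016  0.0026] F face [-1.4 -0.1 -2.2] [ 0.09  0.49 -0.03] 8.35
```

Now down toward the head level and past it in small steps.

Call:
{"method": "send_rows", "body": {"motion": [{"x":0,"y":0,"z":0.15,"rx":0,"ry":0,"rz":0,"jaw":0},{"x":0,"y":0,"z":0.15,"rx":0,"ry":0,"rz":0,"jaw":0},{"x":0,"y":0,"z":0.15,"rx":0,"ry":0,"rz":0,"jaw":0},{"x":0,"y":0,"z":0,"rx":0,"ry":0,"rz":0,"jaw":0},{"x":0,"y":0,"z":0,"rx":0,"ry":0,"rz":0,"jaw":0}]}}

```text
clock: 8.85
tool_pos: [0.5946, 0.2223, 0.1316]
eef_rot: [0.731, 0.647, 0.142, 0.162]
contact_force: [0.1, 0.6, -2.5]
opening: 0.126
finger_force: 40.0
```

```bash
python3 q.py
```

```text
face TCP [27.12 -5.03 49.85] rot [-0.0021  0.0018  0.0029] F face [-1.   0.7 -2.2] [0.04 0.5  0.03] 8.85
```

Call:
{"method": "send_rows", "body": {"motion": [{"x":0,"y":0,"z":0.15,"rx":0,"ry":0,"rz":0,"jaw":0},{"x":0,"y":0,"z":0.15,"rx":0,"ry":0,"rz":0,"jaw":0},{"x":0,"y":0,"z":0.15,"rx":0,"ry":0,"rz":0,"jaw":0},{"x":0,"y":0,"z":0.1,"rx":0,"ry":0,"rz":0,"jaw":0},{"x":0,"y":0,"z":0,"rx":0,"ry":0,"rz":0,"jaw":0}]}}

```text
clock: 9.35
tool_pos: [0.5969, 0.2219, 0.1265]
eef_rot: [0.731, 0.647, 0.142, 0.162]
contact_force: [1.0, 0.1, -2.0]
opening: 0.131
finger_force: 40.0
```

```bash
python3 q.py
```

```text
face TCP [27.08 -5.08 44.25] rot [-0.0022  0.0018  0.0029] F face [ 0.   0.3 -2.2] [0.07 0.58 0.02] 9.35
```

Still free at 44 mm, well below riding height, so the stud head is inside the keyhole.

Call:
{"method": "send_rows", "body": {"motion": [{"x":0,"y":0,"z":0.1,"rx":0,"ry":0,"rz":0,"jaw":0},{"x":0,"y":0,"z":0.1,"rx":0,"ry":0,"rz":0,"jaw":0},{"x":0,"y":0,"z":0.1,"rx":0,"ry":0,"rz":0,"jaw":0},{"x":0,"y":0,"z":0,"rx":0,"ry":0,"rz":0,"jaw":0},{"x":0,"y":0,"z":0,"rx":0,"ry":0,"rz":0,"jaw":0}]}}

```text
clock: 9.85
tool_pos: [0.598, 0.2219, 0.124]
eef_rot: [0.731, 0.647, 0.142, 0.162]
contact_force: [-1.7, -0.3, -0.5]
opening: 0.133
finger_force: 40.0
```

```bash
python3 q.py
```

```text
face TCP [27.04 -5.01 41.46] rot [-0.0021  0.0017  0.003 ] F face [-1.7 -0.5  0.2] [ 0.03  0.59 -0.04] 9.85
```

Call:
{"method": "send_rows", "body": {"motion": [{"x":0,"y":0,"z":0.08,"rx":0,"ry":0,"rz":0,"jaw":0},{"x":0,"y":0,"z":0.07,"rx":0,"ry":0,"rz":0,"jaw":0},{"x":0,"y":0,"z":0,"rx":0,"ry":0,"rz":0,"jaw":0},{"x":0,"y":0,"z":0,"rx":0,"ry":0,"rz":0,"jaw":0},{"x":0,"y":0,"z":0,"rx":0,"ry":0,"rz":0,"jaw":0}]}}

```text
clock: 10.35
tool_pos: [0.5985, 0.2218, 0.1227]
eef_rot: [0.731, 0.647, 0.142, 0.162]
contact_force: [-3.6, -0.7, 2.6]
opening: 0.131
finger_force: 40.0
```

```bash
python3 q.py
```

```text
face TCP [26.96 -5.   40.06] rot [-0.0022  0.0017  0.0031] F face [-2.  -1.1  3.9] [-0.08  0.74 -0.08] 10.35
```

Lying flat with ~6 N. Now slide down the slope.

Call:
{"method": "send_rows", "body": {"motion": [{"x":0,"y":-0.3,"z":0,"rx":0,"ry":0,"rz":0,"jaw":0},{"x":0,"y":-0.3,"z":0,"rx":0,"ry":0,"rz":0,"jaw":0},{"x":0,"y":-0.3,"z":0,"rx":0,"ry":0,"rz":0,"jaw":0},{"x":0,"y":-0.2,"z":0,"rx":0,"ry":0,"rz":0,"jaw":0},{"x":0,"y":0,"z":0,"rx":0,"ry":0,"rz":0,"jaw":0}]}}

```text
clock: 10.85
tool_pos: [0.5889, 0.2232, 0.1181]
eef_rot: [0.731, 0.647, 0.142, 0.162]
contact_force: [0.5, -0.4, 5.2]
opening: 0.129
finger_force: 40.0
```

```bash
python3 q.py
```

```text
face TCP [16.25 -4.83 40.01] rot [-0.0017  0.0012  0.0029] F face [ 2.7 -0.3  4.5] [ 0.02 -0.23 -0.01] 10.85
```

Call:
{"method": "send_rows", "body": {"motion": [{"x":0,"y":-0.2,"z":0,"rx":0,"ry":0,"rz":0,"jaw":0},{"x":0,"y":-0.2,"z":0,"rx":0,"ry":0,"rz":0,"jaw":0},{"x":0,"y":-0.2,"z":0,"rx":0,"ry":0,"rz":0,"jaw":0},{"x":0,"y":-0.2,"z":0,"rx":0,"ry":0,"rz":0,"jaw":0},{"x":0,"y":0,"z":0,"rx":0,"ry":0,"rz":0,"jaw":0}]}}

```text
clock: 11.35
tool_pos: [0.5816, 0.224, 0.1147]
eef_rot: [0.731, 0.647, 0.142, 0.162]
contact_force: [0.8, -0.5, 4.5]
opening: 0.13
finger_force: 40.0
```

```bash
python3 q.py
```

```text
face TCP [ 8.16 -4.94 40.02] rot [-0.0017  0.0015  0.0031] F face [ 2.7 -0.4  3.8] [-0.09 -0.21 -0.06] 11.35
```

Call:
{"method": "send_rows", "body": {"motion": [{"x":0,"y":-0.15,"z":0,"rx":0,"ry":0,"rz":0,"jaw":0},{"x":0,"y":-0.15,"z":0,"rx":0,"ry":0,"rz":0,"jaw":0},{"x":0,"y":-0.15,"z":0,"rx":0,"ry":0,"rz":0,"jaw":0},{"x":0,"y":-0.05,"z":0,"rx":0,"ry":0,"rz":0,"jaw":0},{"x":0,"y":0,"z":0,"rx":0,"ry":0,"rz":0,"jaw":0}]}}

```text
clock: 11.85
tool_pos: [0.5774, 0.2244, 0.1127]
eef_rot: [0.731, 0.647, 0.142, 0.163]
contact_force: [1.4, -0.4, 6.9]
opening: 0.128
finger_force: 40.0
```

```bash
python3 q.py
```

```text
face TCP [ 3.44 -5.01 39.99] rot [-0.0013  0.0017  0.0029] F face [ 4.2 -0.3  5.6] [-0.07 -0.24  0.01] 11.85
```

Call:
{"method": "send_rows", "body": {"motion": [{"x":0,"y":-0.08,"z":0,"rx":0,"ry":0,"rz":0,"jaw":0},{"x":0,"y":-0.07,"z":0,"rx":0,"ry":0,"rz":0,"jaw":0},{"x":0,"y":0,"z":0,"rx":0,"ry":0,"rz":0,"jaw":0},{"x":0,"y":0,"z":0,"rx":0,"ry":0,"rz":0,"jaw":0},{"x":0,"y":0,"z":0,"rx":0,"ry":0,"rz":0,"jaw":0}]}}

```text
clock: 12.35
tool_pos: [0.5761, 0.2246, 0.1121]
eef_rot: [0.731, 0.647, 0.142, 0.163]
contact_force: [-0.1, -0.2, 4.6]
opening: 0.128
finger_force: 40.0
```

```bash
python3 q.py
```

```text
face TCP [ 1.98 -5.04 39.99] rot [-0.0012  0.0018  0.0029] F face [ 1.9 -0.2  4.2] [-0.03 -0.3   0.06] 12.35
```

Call:
{"method": "send_rows", "body": {"motion": [{"x":0,"y":-0.08,"z":0,"rx":0,"ry":0,"rz":0,"jaw":0},{"x":0,"y":-0.07,"z":0,"rx":0,"ry":0,"rz":0,"jaw":0},{"x":0,"y":0,"z":0,"rx":0,"ry":0,"rz":0,"jaw":0},{"x":0,"y":0,"z":0,"rx":0,"ry":0,"rz":0,"jaw":0},{"x":0,"y":0,"z":0,"rx":0,"ry":0,"rz":0,"jaw":0}]}}

```text
clock: 12.85
tool_pos: [0.5749, 0.2248, 0.1115]
eef_rot: [0.731, 0.647, 0.142, 0.163]
contact_force: [1.1, -0.7, 5.2]
opening: 0.13
finger_force: 40.0
```

```bash
python3 q.py
```

```text
face TCP [ 0.63 -4.97 40.01] rot [-0.001   0.0017  0.0029] F face [ 3.3 -0.6  4.3] [-0.1  -0.34  0.03] 12.85
```

Call:
{"method": "send_rows", "body": {"motion": [{"x":0,"y":-0.06,"z":0,"rx":0,"ry":0,"rz":0,"jaw":0},{"x":0,"y":-0.06,"z":0,"rx":0,"ry":0,"rz":0,"jaw":0},{"x":0,"y":0,"z":0,"rx":0,"ry":0,"rz":0,"jaw":0},{"x":0,"y":0,"z":0,"rx":0,"ry":0,"rz":0,"jaw":0},{"x":0,"y":0,"z":0,"rx":0,"ry":0,"rz":0,"jaw":0}]}}

```text
clock: 13.35
tool_pos: [0.5748, 0.2248, 0.1115]
eef_rot: [0.731, 0.647, 0.143, 0.163]
contact_force: [2.4, 0.4, 5.3]
opening: 0.131
finger_force: 40.0
```

```bash
python3 q.py
```

```text
face TCP [ 0.54 -4.98 40.05] rot [0.0011 0.0018 0.0024] F face [4.4 0.7 3.8] [-0.07 -0.7   0.05] 13.35
```

Call:
{"method": "send_rows", "body": {"motion": [{"x":0,"y":-0.06,"z":0,"rx":0,"ry":0,"rz":0,"jaw":0},{"x":0,"y":-0.06,"z":0,"rx":0,"ry":0,"rz":0,"jaw":0},{"x":0,"y":0,"z":0,"rx":0,"ry":0,"rz":0,"jaw":0},{"x":0,"y":0,"z":0,"rx":0,"ry":0,"rz":0,"jaw":0},{"x":0,"y":0,"z":0,"rx":0,"ry":0,"rz":0,"jaw":0}]}}

```text
clock: 13.85
tool_pos: [0.5747, 0.2248, 0.1115]
eef_rot: [0.731, 0.647, 0.143, 0.164]
contact_force: [4.3, 0.1, 5.9]
opening: 0.131
finger_force: 40.0
```

```bash
python3 q.py
```

```text
face TCP [ 0.46 -5.01 40.09] rot [0.0031 0.002  0.0019] F face [6.4 0.6 3.6] [-0.08 -0.98  0.04] 13.85
```

It has hit a firm stop (travel ~26.5 mm, 26 expected), so the stud is home. I relax and let go.

Call:
{"method": "send_rows", "body": {"motion": [{"x":0,"y":0.15,"z":-0.1,"rx":0,"ry":0,"rz":0,"jaw":0},{"x":0,"y":0,"z":0,"rx":0,"ry":0,"rz":0,"jaw":0},{"x":0,"y":0,"z":0,"rx":0,"ry":0,"rz":0,"jaw":1.5},{"x":0,"y":0,"z":0,"rx":0,"ry":0,"rz":0,"jaw":2.5},{"x":0,"y":0,"z":0,"rx":0,"ry":0,"rz":0,"jaw":4.0}]}}

```text
clock: 14.35
tool_pos: [0.5713, 0.225, 0.1107]
eef_rot: [0.731, 0.648, 0.14, 0.161]
contact_force: [-1.1, -0.4, -0.2]
opening: 0.327
finger_force: 0.0
```

Call:
{"method": "send_rows", "body": {"motion": [{"x":0,"y":0,"z":0,"rx":0,"ry":0,"rz":0,"jaw":4.0},{"x":0,"y":0,"z":-1.0,"rx":0,"ry":0,"rz":0,"jaw":4.0},{"x":0,"y":0,"z":-3.0,"rx":0,"ry":0,"rz":0,"jaw":4.0},{"x":0,"y":0,"z":-4.0,"rx":0,"ry":0,"rz":0,"jaw":4.0},{"x":-2.0,"y":0,"z":-4.0,"rx":0,"ry":0,"rz":0,"jaw":4.0}]}}

```text
clock: 14.85
tool_pos: [0.527, 0.2125, 0.2022]
eef_rot: [0.729, 0.65, 0.138, 0.163]
contact_force: [0.3, 0.3, 1.5]
opening: 0.454
finger_force: 0.0
```

Call:
{"method": "send_rows", "body": {"motion": [{"x":-4.0,"y":0,"z":-1.0,"rx":0,"ry":0,"rz":0,"jaw":4.0},{"x":-4.0,"y":0,"z":0,"rx":0,"ry":0,"rz":0,"jaw":4.0},{"x":-2.0,"y":0,"z":0,"rx":0,"ry":0,"rz":0,"jaw":4.0},{"x":0,"y":0,"z":0,"rx":0,"ry":0,"rz":0,"jaw":4.0},{"x":0,"y":0,"z":0,"rx":0,"ry":0,"rz":0,"jaw":4.0}]}}

```text
clock: 15.35
tool_pos: [0.5141, 0.1295, 0.2129]
eef_rot: [0.732, 0.647, 0.137, 0.164]
contact_force: [-0.7, 0.3, 0.2]
opening: 0.455
finger_force: 0.0
```

Run:
```python
from h import *
w=snap('wrist');a=snap('scene')
p=proj(w,FC+.003*FX-.006*FY,True);print(p)
u,v=np.clip(p.round().astype(int),100,[459,319])
c=np.hstack([cv2.resize(w['img'][v-100:v+100,u-100:u+100],(400,400),interpolation=cv2.INTER_CUBIC),cv2.resize(a['img'][150:250,335:435],(400,400),interpolation=cv2.INTER_CUBIC)])
cv2.imwrite('pics/e.png',c[:,:,::-1]);print(get_state()['contact_force'])
```

```text
[288.14306301  80.86590859]
[-0.15769523  0.90188858 -0.41563145]
```

View pics/e.png

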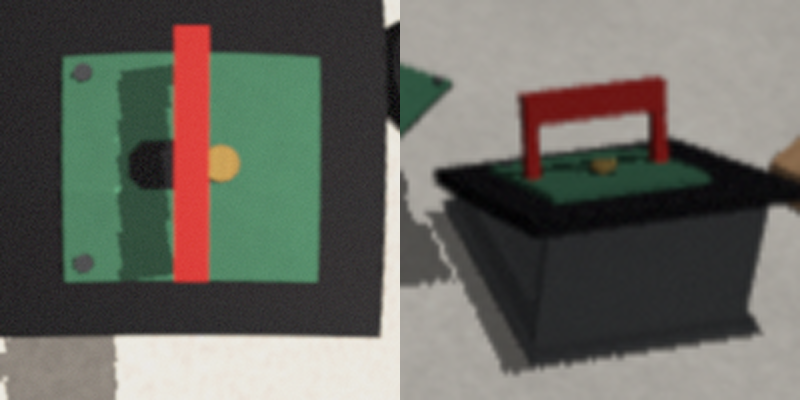

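The plate lies flat. The stud head at crop (222,163) is about 13 mm up-slope of the plate's centre, covering the closed end of the slot, so it is home. The gripper is clear.

```bash
python3 -c "
from plant import *
print(finish_job())"
```

```text
the job is handed in; nothing more can be done
None
```

The template lies flat on the rest with the stud home at the end of the narrow slot. It has been let go and the job handed in at about 15.5 s; readings at the end of each move showed under 10 N on the rest, and nothing else on the bench was touched, as far as I could tell.

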